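Touch-test the pointed sherd in its sprung clip

TASK

Three red-slipped sherds stand in brass spring clip stands; check that the one whose outline rises to a point is well held. With your fingertips press lightly down on its top until the sprung clip gives a little, well short of the bottom of its travel, keep the pressure on for at least two seconds, then lift the hand well clear. Do not grip, lift or shift the sherd or its stand, and do not touch the other two stands and sherds, the grey wax block or the creamware rim piece.

Things in the scene. Friction and masses are not known exactly. Their poses are not given: they have to be found in the camera images.
- stand_pointed: Loose brass clip stand, about 0.75 kg in all: round base 90 mm across, 12 mm thick, a post with a coil spring, and on it a sprung clip gripping a red-slipped sherd upright. The three stands are alike; only the sherds differ. Origin: centre of the base's underside, z up. This one holds the pointed sherd, the one to test.
- sherd_pointed: Red-slipped sherd, 7 mm thick, upright in its clip, 72 mm wide along y, faces to -x and +x (slightly bent, side edges 6 mm further to -x). Origin: middle of its lower edge, 62 mm above the table; z up. Gable outline: sides slope up at about 61 degrees to a blunt peak 10 mm wide in the middle, 80 mm above the origin.
- top_pointed (a point): Centre of the blunt peak of the pointed sherd: the spot to press, 142 mm above the table when not pressed. Solid sherd directly below, 7 mm thick along the stand's x, 10 mm wide along y.
- holder_pointed (a joint): How far the clip with the pointed sherd is pressed down, m: 0 at rest (up), 0.012 at the bottom stop. It springs back up by itself. It starts to give at about 1.3 N and needs about 1.2 N more per mm (2.5 N at 1 mm, 5 N at 3 mm, 12 N at 9 mm).
- stand_round: Loose brass clip stand, about 0.75 kg in all: round base 90 mm across, 12 mm thick, a post with a coil spring, and on it a sprung clip gripping a red-slipped sherd upright. The three stands are alike; only the sherds differ. Origin: centre of the base's underside, z up. This one holds the round-topped sherd (an even arch, top 132 mm above the table). Leave alone.
- stand_flat: Loose brass clip stand, about 0.75 kg in all: round base 90 mm across, 12 mm thick, a post with a coil spring, and on it a sprung clip gripping a red-slipped sherd upright. The three stands are alike; only the sherds differ. Origin: centre of the base's underside, z up. This one holds the flat-topped sherd (straight level top edge 72 mm long, 128 mm above the table). Leave alone.
- wax_block: Loose grey modelling block of hard wax, 40 (x) x 60 (y) x 30 (z) mm. Origin: centre of its underside. Leave alone.
- creamware_rim: Loose cream creamware plate rim piece lying flat: a curved band about 50 mm broad and 170 mm long, 6 mm thick with a 9 mm edge bead, bulging to its +x, its ends 20 to 30 mm back towards -x. Origin: underside, middle of the band. Leave alone.
There are look-alikes about, which are no part of the job. Leave any purple look-alike of the stand_pointed alone.

How it is judged:
By the outcome, as a careful person would: the job done as asked, in the order asked, and still so for the second after the job is handed in, with the robot touching nothing.
It also fails if it takes over 35 s, if anything falls off the work surface, if the arm or the gripper's body presses on something with over 40 N, if the wrist force passes 120 N, or if a joint passes its speed limit or range.

ROBOT

A 6-joint arm with a two-finger parallel gripper is mounted at the origin on the work surface. World frame = base frame: x ahead of the robot, y to its left, z up, the work surface at z = 0. Lengths are in m, angles in rad, forces in N, time in s.
With the tool pointing down it reaches from about 0.425 to 0.95 m from the base axis. Payload 3.5 kg.
Tool frame: the origin (TCP) lies between the finger pads, 19 mm behind the fingertips; this is the grasp point; z points along the fingers, y is the line along which they close (so a half turn about z gives the same grasp; the last joint's range is limited). The gripper opens to 85 mm and grips with 20 to 120 N. Pads are 22 mm wide; open, the fingers measure 114 mm over their backs; the gripper's body (76 mm by 85 mm) begins 54 mm behind the grasp point. The pads swing forward as they close: fully open they stand 13 mm farther back than shut.
Start: joints at [1.126, 0.286, 1.577, -0, 1.279, -0.15], TCP at [0.196, 0.646, 0.25] pointing down, gripper open.
Joint ranges: [-2.77, 2.77], [-0.9, 2.22], [0.21, 2.48], [-1.53, 4.67], [0.24, 2.81], [-2.84, 2.84]. Speed limits (rad/s): [2.79, 2.79, 3.14, 3.14, 3.14, 3.14].

INTERFACE

Orientations are given as a unit quaternion [x, y, z, w].
In Python, from plant import monitor, eyes, ctrl gives the robot as it stands.
- The arm moves only by the shell command python3 -m handwheel 'ROWS' [FORCE]. ROWS is JSON, a list of rows, each a list of 7 numbers: the shift along the tool's x, y, z in units of 40 cm (1.0 is 40 cm), then the turn, a rotation vector about the tool's x, y, z in units of pi rad (1.0 is pi rad), then the opening, from -1 (shut) to 1 (fully open). A call has 1 to 12 rows; each row is the pose to reach, as a shift and turn from the pose commanded when the call began, along the tool's axes at that moment, turning the shorter way round; what a row does not reach only later rows make up. A row lasts 1/8 s, in which the tool goes at most 62.5 mm and 10.7 degrees, less where a joint would pass 70% of its speed; a pose out of reach is approached as far as the arm can. A call with a number of a shift or a turn outside -1 to 1 is refused whole. A call with a gripper value outside its range is refused whole. The fingers move at their own pace and stop on an object; FORCE is the grip in N (left out, the last holds). Time passes only in rows, so rows that repeat a pose let the fingers close. It gives the time, the measured TCP pose, the force, the opening and the grip force at its end, in the units of the state.
- monitor.get_state(): the state, without advancing time (a new reading comes with each control period).
- eyes.read_camera(name): name is "scene" or "top" or "wrist"; returns the picture (420x560x3 uint8, red, green, blue); there is no depth.
- eyes.camera_params(name): a dict with "K" (3x3 intrinsics, pixels), "R" (3x3) and "t" (3): a world point X has camera coordinates R X + t. Camera axes: x right, y down, z forward; pixel columns grow to the right and rows downward; lengths in m; the calibration is good to about 2 mm. A picture is of the moment at which its call begins: read the wrist's pose just before it. camera_params takes no time and is no camera call; for the wrist camera it gives the pose at the moment of the call.
- ctrl.sign_off(): hands the job in; it is judged then, once.
The state is a dict: "time": time; "qpos": joint angles; "dq": joint speeds; "joint_efforts": joint torques, N m; "eef_pos": TCP position; "tcp_rot": TCP orientation; "contact_force": force on the tool from outside, world axes, zero at the start; "wrist_torque": the same for the moment, N m; "opening": opening from 0.0 (shut) to 1.0 (fully open); "finger_force": force on a finger pad.
Only numpy, scipy, OpenCV 4.12 (cv2) and the standard library are available. Lean on these libraries where they do the work, as an engineer would, in place of code of your own. Each camera call takes 0.05 s, during which the arm holds its last target. There are 200 camera calls.

## Working session

There is one attempt and no reset: what is moved stays moved. The work goes in short steps, Python scripts to look and compute and a shell command to move; the robot and the scene stay as the last step left them, time stands still between calls to the robot, and variables do not carry over. Pictures are saved under pics/ and viewed, at most 10 in all, crops included, and the job is handed in when it is done.

```bash
mkdir -p pics; python3 - <<'E'
from plant import monitor, eyes, ctrl
import cv2, numpy as np
for n in ["scene","top"]:
    cv2.imwrite(f"pics/{n}0.png",cv2.cvtColor(eyes.read_camera(n),cv2.COLOR_RGB2BGR))
    p=eyes.camera_params(n);R=np.array(p["R"]);print(n,np.round(-R.T@np.array(p["t"]),3),np.round(R[2],2))
s=monitor.get_state();print(s)
E
```

```text
scene [1.069 0.183 0.729] [-0.59 -0.28 -0.75]
top [ 0.473 -0.064  0.957] [ 0.15  0.02 -0.99]
{'time': 0.1, 'qpos': array([ 1.12598399e+00,  2.87110749e-01,  1.57805742e+00, -2.48038648e-05,
        1.27861523e+00, -1.49999353e-01]), 'dq': array([ 0.00014684, -0.00254563, -0.00380865,  0.00100017,  0.00123353,
       -0.00043494]), 'joint_efforts': array([ 3.47005027e-05, -4.07297480e+01, -2.93698561e+01, -1.68665856e-04,
        3.40458173e-03, -2.70326217e-05]), 'eef_pos': array([0.19585758, 0.64536581, 0.24874849]), 'tcp_rot': array([ 1.46869613e-01,  9.89155254e-01, -1.05076381e-03, -3.09637525e-04]), 'contact_force': array([-0.07982418, -0.31162203,  0.01380243]), 'wrist_torque': array([-0.0379552 ,  0.00578293, -0.03973186]), 'finger_force': 0.0, 'opening': 0.9945243364928931}
```

View pics/scene0.png

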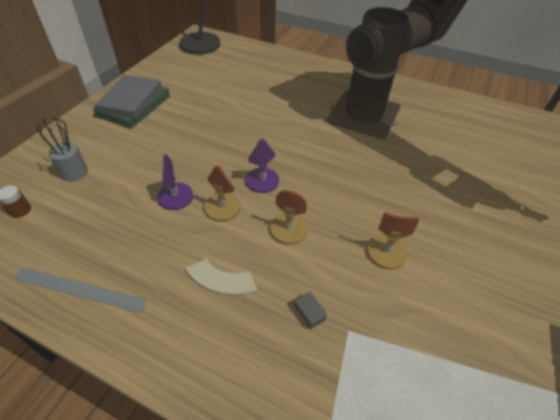

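View pics/top0.png

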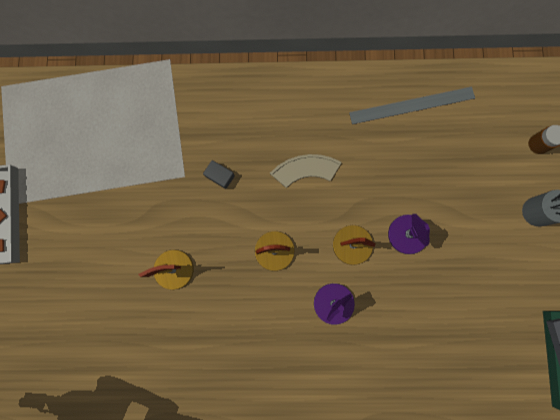

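Scene view: the red sherds are at (220,180), (291,200) and (398,224), and the purple look-alikes at (168,180) and (262,155). The (291,200) sherd is round and (398,224) is flat, so (220,180) looks like the pointed one. In the top view it matches the brass stand at (353,244), which sits between the two purple ones. I'll enlarge it to confirm and measure.

```bash
cat > h.py <<'E'
from plant import monitor, eyes, ctrl
import cv2, numpy as np
def ray(n,uv,p=None):
    p=p or eyes.camera_params(n);K,R,t=map(np.array,(p["K"],p["R"],p["t"]))
    d=R.T@np.linalg.solve(K,[uv[0],uv[1],1.]);return -R.T@t,d
def onz(n,uv,z,p=None):
    c,d=ray(n,uv,p);return c+d*(z-c[2])/d[2]
def proj(n,X,p=None):
    p=p or eyes.camera_params(n);K,R,t=map(np.array,(p["K"],p["R"],p["t"]))
    q=K@(R@np.array(X)+t);return q[:2]/q[2]
E
python3 - <<'E'
from h import *
for n in ["scene","top"]:
    im=cv2.imread(f"pics/{n}0.png");hsv=cv2.cvtColor(im,cv2.COLOR_BGR2HSV)
    for name,lo,hi,z in [("brass",(15,140,110),(26,255,255),.012),("red",(0,130,40),(9,255,255),.1),("purple",(125,100,30),(150,255,255),.012)]:
        m=cv2.inRange(hsv,lo,hi)
        k,l,st,c=cv2.connectedComponentsWithStats(m)
        for i in range(1,k):
            if st[i,4]>60: print(n,name,st[i],c[i].round(1),onz(n,c[i],z).round(3))
a=cv2.imread("pics/scene0.png")[135:275,145:435];cv2.imwrite("pics/c1.png",cv2.resize(a,None,fx=2.7,fy=2.7,interpolation=cv2.INTER_CUBIC))
E
```

```text
scene red [216 166  17  25  95] [224.7 179. ] [ 0.541 -0.187  0.1  ]
scene red [284 191  21  21 143] [296.9 200.1] [ 0.525 -0.011  0.1  ]
scene red [385 213  33  21 211] [405.4 222.5] [0.48 0.22 0.1 ]
scene purple [247 169  31  22 381] [263.4 181.7] [ 0.429 -0.144  0.012]
scene purple [159 182  33  26 475] [176.5 197.3] [ 0.578 -0.314  0.012]
top brass [333 225  39  40 957] [350.7 244.8] [ 0.547 -0.193  0.012]
top brass [255 231  38  20 424] [272.8 239.4] [ 0.561 -0.018  0.012]
top brass [154 250  38  17 443] [172.4 258.4] [0.52  0.209 0.012]
top brass [255 252  38  19 480] [273.1 260.7] [ 0.513 -0.018  0.012]
top brass [154 273  36  17 420] [170.3 280.5] [0.47  0.212 0.012]
top red [341 238  34   9 139] [359.3 241.6] [ 0.546 -0.198  0.1  ]
top red [256 245  34   9 132] [272.  248.1] [ 0.535 -0.02   0.1  ]
top red [139 265  41  12 181] [156.7 269.8] [0.492 0.215 0.1  ]
top purple [ 389  214   41   40 1229] [408.8 233.8] [ 0.57  -0.324  0.012]
top purple [ 314  284   40   40 1267] [333.8 303.5] [ 0.418 -0.152  0.012]
```

View pics/c1.png

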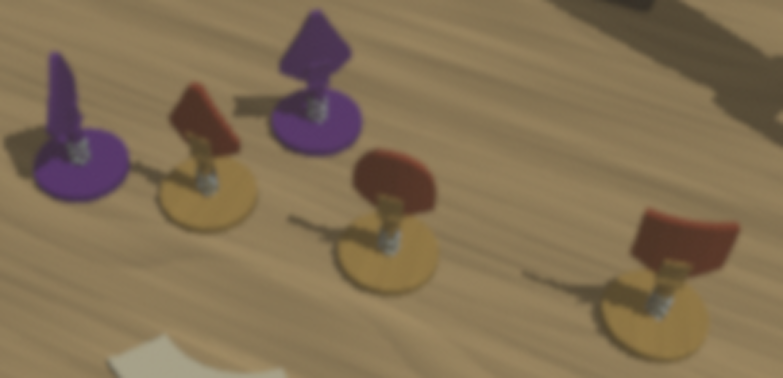

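The crop shows three brass stands. The left sherd at crop (195,84), which is scene (217,166), rises to a point. The middle one is an arch and the right one has a flat top. The purple look-alikes are on the left and at the back, so the target is the brass stand with base near (0.546,-0.195). I'll swing over it with a wrist view.

```bash
cat >> h.py <<'E'
from scipy.spatial.transform import Rotation as Ro
def rows(target):
    s=monitor.get_state();R=Ro.from_quat(s["tcp_rot"]).as_matrix()
    d=R.T@(np.array(target)-s["eef_pos"]);return (d/.4).round(4)
E
python3 - <<'E'
from h import *
print("peak",onz("scene",(217.2,166.1),.142), "proj top",proj("top",onz("scene",(217.2,166.1),.142)))
p=eyes.camera_params("wrist");R=np.array(p["R"]);print(-R.T@np.array(p["t"]),R,p["K"])
print(rows((.45,.33,.27)),rows((.57,-.02,.30)),rows((.5,-.195,.30)))
im=cv2.imread("pics/top0.png");m=cv2.inRange(cv2.cvtColor(im,cv2.COLOR_BGR2HSV),(0,130,40),(9,255,255))[232:252,335:380]
for r in m:print("".join(".#"[v>0] for v in r))
E
```

```text
peak [ 0.54810937 -0.19862568  0.142     ] proj top [362.7630667  238.78295315]
[0.11980006 0.6689834  0.37206656] [[ 0.29135398  0.95661253 -0.00230763]
 [ 0.9105403  -0.27658058  0.30727764]
 [ 0.2933074  -0.09162776 -0.95161711]] [[344.93870814   0.         278.67678947]
 [  0.         344.93870814 209.11896005]
 [  0.           0.           1.        ]]
[-0.837  -0.5699 -0.0521] [-1.3783 -1.3202 -0.1257] [-1.3379 -1.7896 -0.1247]Traceback (most recent call last):
  File "<stdin>", line 6, in <module>
  File "<stdin>", line 6, in <genexpr>
TypeError: string indices must be integers, not 'numpy.bool'
```

```bash
python3 -m handwheel '[[-0.1,-0.07,-0.02,0,0,0,-1],[-0.2,-0.14,-0.03,0,0,0,-1],[-0.32,-0.21,-0.05,0,0,0,-1],[-0.43,-0.29,-0.06,0,0,0,-1],[-0.54,-0.36,-0.07,0,0,0,-1],[-0.64,-0.43,-0.08,0,0,0,-1],[-0.74,-0.51,-0.09,0,0,0,-1],[-0.83,-0.57,-0.1,0,0,0,-1],[-0.83,-0.57,-0.1,0,0,0,-1]]'
python3 - <<'E'
from h import *
print(rows((.57,-.02,.30)),rows((.5,-.195,.30)))
E
```

```text
time: 1.23
eef_pos: [0.449, 0.3292, 0.2899]
tcp_rot: [0.149, 0.989, -0.0, 0.0]
contact_force: [-0.8, 0.0, 0.4]
opening: -0.003
finger_force: 0.0
[-0.5464 -0.7451 -0.0249] [-0.5081 -1.2147 -0.0247]
```

```bash
python3 -m handwheel '[[-0.04,-0.1,-0.01,0,0,0,-1],[-0.08,-0.2,-0.02,0,0,0,-1],[-0.13,-0.3,-0.02,0,0,0,-1],[-0.17,-0.4,-0.02,0,0,0,-1],[-0.21,-0.5,-0.02,0,0,0,-1],[-0.25,-0.6,-0.02,0,0,0,-1],[-0.3,-0.7,-0.02,0,0,0,-1],[-0.34,-0.8,-0.02,0,0,0,-1],[-0.38,-0.9,-0.02,0,0,0,-1],[-0.42,-1.0,-0.02,0,0,0,-1],[-0.42,-1.0,-0.02,0,0,0,-1]]'
python3 - <<'E'
from h import *
print(rows((.5,-.195,.30)),rows((.548,-.1986,.30)))
p=eyes.camera_params("wrist");cv2.imwrite("pics/w1.png",cv2.cvtColor(eyes.read_camera("wrist"),cv2.COLOR_RGB2BGR))
print(proj("wrist",(.548,-.1986,.142),p),p)
E
```

```text
time: 2.6
eef_pos: [0.492, -0.1014, 0.2974]
tcp_rot: [0.148, 0.989, 0.0, -0.001]
contact_force: [-0.0, 0.0, -0.3]
opening: -0.004
finger_force: 0.0
[-0.0876 -0.2179 -0.0068] [-0.205  -0.1913 -0.0069]
[194.76292569 284.06149711] {'K': array([[344.93870814,   0.        , 278.67678947],
       [  0.        , 344.93870814, 209.11896005],
       [  0.        ,   0.        ,   1.        ]]), 'R': array([[ 2.94079897e-01,  9.55780827e-01,  1.60077901e-04],
       [ 9.09794269e-01, -2.79981818e-01,  3.06405890e-01],
       [ 2.92901694e-01, -8.99621748e-02, -9.51900943e-01]]), 't': array([-0.04795496, -0.52927557,  0.27164493])}
```

View pics/w1.png

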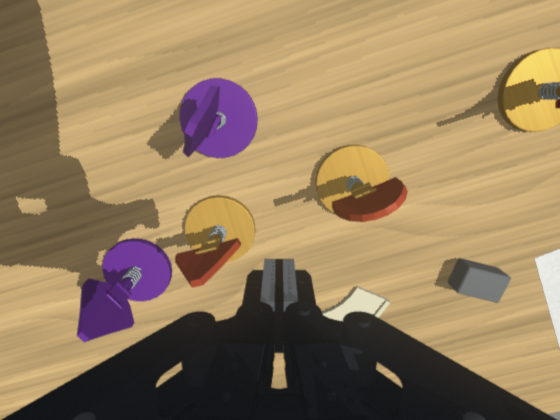

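The wrist view shows the pointed sherd's peak near (195,284), exactly where the scene-based estimate (0.548,-0.199,0.142) projects. Next I'll refine it with a mask.

```bash
python3 - <<'E'
from h import *
from scipy.optimize import least_squares
im=cv2.imread("pics/w1.png");p=eyes.camera_params("wrist")
m=cv2.inRange(cv2.cvtColor(im,cv2.COLOR_BGR2HSV),(0,120,30),(9,255,255));m[:, 245:]=0
c=max(cv2.findContours(m,0,2)[0],key=cv2.contourArea)
print(cv2.approxPolyDP(c,2.5,True)[:,0].tolist())
# peak = along direction away from stand (image up-axis of sherd)
d=proj("wrist",(.548,-.1986,.142),p)-proj("wrist",(.548,-.1986,.1),p)
s=c[:,0]@(d/np.linalg.norm(d));q=c[:,0][s>s.max()-4].mean(0);print("peak px",q,onz("wrist",q,.142,p))
X=least_squares(lambda X:np.r_[proj("wrist",X,p)-q,proj("scene",X)-(217.2,166.1)],(.548,-.1986,.142));print(X.x,X.fun)
E
```

```text
[[239, 242], [236, 240], [229, 247], [224, 243], [218, 252], [200, 255], [194, 251], [176, 256], [176, 262], [191, 285], [199, 285], [221, 266]]
peak px [192.75 284.25] [ 0.54764881 -0.19894718  0.142     ]
[ 0.54778542 -0.19905091  0.1416898 ] [ 0.02886506 -0.01832182 -0.07435185 -0.04440047]
```

```bash
python3 -m handwheel '[[-0.07,-0.06,0,0,0,0,-1],[-0.14,-0.13,0,0,0,0,-1],[-0.205,-0.19,0.03,0,0,0,-1],[-0.205,-0.19,0.1,0,0,0,-1],[-0.205,-0.19,0.17,0,0,0,-1],[-0.205,-0.19,0.24,0,0,0,-1],[-0.205,-0.19,0.26,0,0,0,-1],[-0.205,-0.19,0.26,0,0,0,-1],[-0.205,-0.19,0.26,0,0,0,-1]]'
python3 - <<'E'
from h import *
s=monitor.get_state();print(s["eef_pos"],s["contact_force"],rows((.5475,-.1985,.168)))
p=eyes.camera_params("wrist");a=cv2.cvtColor(eyes.read_camera("wrist"),cv2.COLOR_RGB2BGR)
b=cv2.cvtColor(eyes.read_camera("scene"),cv2.COLOR_RGB2BGR)
x,y=proj("scene",(.5475,-.1985,.142)).astype(int)
b=cv2.resize(b[y-50:y+60,x-55:x+55],(560,560),interpolation=cv2.INTER_CUBIC)
cv2.imwrite("pics/w2.png",np.hstack([cv2.resize(a[150:420,60:400],(240,190)),cv2.resize(b,(190,190))]) if 0 else b);cv2.imwrite("pics/w2w.png",a)
print(proj("wrist",(.5475,-.1985,.142),p))
E
```

```text
time: 3.78
eef_pos: [0.5493, -0.1967, 0.1957]
tcp_rot: [0.147, 0.989, -0.0, 0.001]
contact_force: [-0.2, -0.3, -0.1]
opening: 0.001
finger_force: 0.0
[ 0.54933772 -0.1967282   0.19571043] [-0.22367238 -0.32244333 -0.10213659] [ 0.0033 -0.0055  0.0693]
[274.49730978 245.04719465]
```

View pics/w2.png

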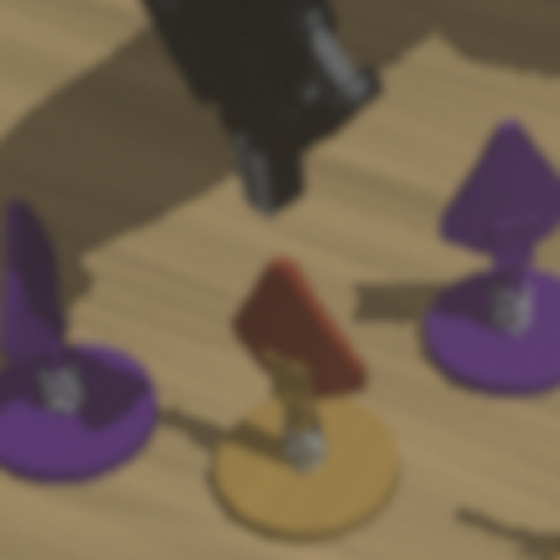

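View pics/w2w.png

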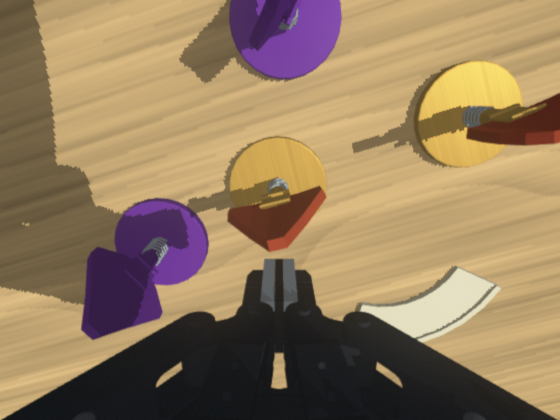

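In the scene crop the closed fingertips (265,210) hang above the peak (282,262). In the wrist view the peak is at (275,245), as predicted. I'll descend slowly to just above contact.

```bash
python3 -m handwheel '[[0.003,-0.005,0.02,0,0,0,-1],[0.003,-0.005,0.04,0,0,0,-1],[0.003,-0.005,0.06,0,0,0,-1],[0.003,-0.005,0.07,0,0,0,-1],[0.003,-0.005,0.075,0,0,0,-1],[0.003,-0.005,0.075,0,0,0,-1]]'
```

```text
time: 4.62
eef_pos: [0.5467, -0.1984, 0.1639]
tcp_rot: [0.147, 0.989, 0.0, -0.0]
contact_force: [0.0, -0.4, 0.4]
opening: -0.001
finger_force: 0.0
```

```bash
python3 -m handwheel '[[0,0,0.002,0,0,0,-1],[0,0,0.005,0,0,0,-1],[0,0,0.007,0,0,0,-1],[0,0,0.007,0,0,0,-1]]'
python3 - <<'E'
from plant import monitor,eyes
import time
for _ in range(3): print(monitor.get_state()["contact_force"].round(2),monitor.get_state()["eef_pos"].round(4)); eyes.read_camera("wrist")
E
```

```text
time: 5.12
eef_pos: [0.5467, -0.1984, 0.1611]
tcp_rot: [0.147, 0.989, 0.0, -0.0]
contact_force: [0.1, 0.4, 0.1]
opening: -0.003
finger_force: 0.0
[0.08 0.42 0.08] [ 0.5467 -0.1984  0.1611]
[-0.03 -0.16  0.09] [ 0.5467 -0.1984  0.1612]
[ 0.21  0.42 -0.88] [ 0.5467 -0.1984  0.1612]
```

```bash
python3 -m handwheel '[[0,0,0.002,0,0,0,-1],[0,0,0.004,0,0,0,-1],[0,0,0.005,0,0,0,-1],[0,0,0.005,0,0,0,-1]]'
python3 - <<'E'
from plant import monitor,eyes
for _ in range(3): print(monitor.get_state()["contact_force"].round(2),monitor.get_state()["eef_pos"].round(4)); eyes.read_camera("wrist")
E
```

```text
time: 5.78
eef_pos: [0.5468, -0.1985, 0.1596]
tcp_rot: [0.147, 0.989, -0.0, 0.0]
contact_force: [-0.4, 0.2, 2.7]
opening: -0.002
finger_force: 1.4
[-0.43  0.22  2.69] [ 0.5468 -0.1985  0.1596]
[-0.6   0.92  1.89] [ 0.5468 -0.1985  0.1596]
[-0.33  0.79  2.61] [ 0.5468 -0.1985  0.1595]
```

Contact reads about 2.4 N, roughly 1 mm of travel. I'll press another 2.8 mm and hold.

```bash
python3 -m handwheel '[[0,0,0.002,0,0,0,-1],[0,0,0.004,0,0,0,-1],[0,0,0.006,0,0,0,-1],[0,0,0.007,0,0,0,-1],[0,0,0.007,0,0,0,-1],[0,0,0.007,0,0,0,-1]]'
python3 - <<'E'
from h import *
for _ in range(2): print(monitor.get_state()["contact_force"].round(2),monitor.get_state()["eef_pos"].round(4)); a=eyes.read_camera("wrist")
cv2.imwrite("pics/w3.png",cv2.cvtColor(a,cv2.COLOR_RGB2BGR))
E
```

```text
time: 6.68
eef_pos: [0.5469, -0.1985, 0.157]
tcp_rot: [0.147, 0.989, -0.0, 0.0]
contact_force: [-2.0, 0.9, 5.6]
opening: -0.004
finger_force: 2.9
[-1.96  0.89  5.57] [ 0.5469 -0.1985  0.157 ]
[-1.5   0.67  6.14] [ 0.5469 -0.1985  0.157 ]
```

View pics/w3.png

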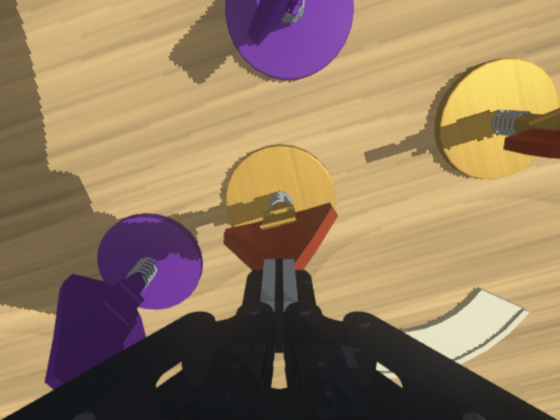

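The fingertips are resting on the peak at about 5.8 N, so the clip is down about 3.7 mm of 12. Holding for about 3 s.

```bash
python3 -m handwheel '[[0,0,0,0,0,0,-1],[0,0,0,0,0,0,-1],[0,0,0,0,0,0,-1],[0,0,0,0,0,0,-1],[0,0,0,0,0,0,-1],[0,0,0,0,0,0,-1],[0,0,0,0,0,0,-1],[0,0,0,0,0,0,-1],[0,0,0,0,0,0,-1],[0,0,0,0,0,0,-1],[0,0,0,0,0,0,-1],[0,0,0,0,0,0,-1]]'
python3 -m handwheel '[[0,0,0,0,0,0,-1],[0,0,0,0,0,0,-1],[0,0,0,0,0,0,-1],[0,0,0,0,0,0,-1],[0,0,0,0,0,0,-1],[0,0,0,0,0,0,-1],[0,0,0,0,0,0,-1],[0,0,0,0,0,0,-1],[0,0,0,0,0,0,-1],[0,0,0,0,0,0,-1],[0,0,0,0,0,0,-1],[0,0,0,0,0,0,-1]]'
```

```text
time: 8.28
eef_pos: [0.5469, -0.1985, 0.157]
tcp_rot: [0.147, 0.989, -0.0, 0.0]
contact_force: [-1.9, 0.6, 5.2]
opening: 0.0
finger_force: 2.9
time: 9.78
eef_pos: [0.5469, -0.1985, 0.157]
tcp_rot: [0.147, 0.989, -0.0, 0.0]
contact_force: [-1.5, 0.9, 5.1]
opening: 0.002
finger_force: 2.9
```

```bash
python3 -m handwheel '[[0,0,-0.004,0,0,0,-1],[0,0,-0.01,0,0,0,-1],[0,0,-0.018,0,0,0,-1],[0,0,-0.03,0,0,0,-1],[0,0,-0.07,0,0,0,-1],[0,0,-0.14,0,0,0,-1],[0,0,-0.22,0,0,0,-1],[0,0,-0.3,0,0,0,-1],[0,0,-0.35,0,0,0,-1],[0,0,-0.35,0,0,0,-1],[0,0,-0.35,0,0,0,-1],[0,0,-0.35,0,0,0,-1]]'
python3 - <<'E'
from h import *
a=cv2.imread("pics/scene0.png");b=cv2.cvtColor(eyes.read_camera("scene"),cv2.COLOR_RGB2BGR)
cv2.imwrite("pics/s2.png",cv2.resize(np.hstack([a[145:255,145:285],b[145:255,145:285]]),None,fx=2.8,fy=2.8,interpolation=cv2.INTER_CUBIC))
for im in (a,b):
    m=cv2.inRange(cv2.cvtColor(im,cv2.COLOR_BGR2HSV),(0,130,40),(9,255,255));k,l,st,c=cv2.connectedComponentsWithStats(m)
    print([(c[i].round(1).tolist(),st[i,4]) for i in range(1,k) if st[i,4]>60])
E
```

```text
time: 11.28
eef_pos: [0.546, -0.1981, 0.2944]
tcp_rot: [0.147, 0.989, 0.001, -0.002]
contact_force: [-0.5, 1.2, 0.6]
opening: 0.001
finger_force: 0.0
[([224.7, 179.0], np.int32(95)), ([296.9, 200.1], np.int32(143)), ([405.4, 222.5], np.int32(211))]
[([224.6, 178.8], np.int32(101)), ([296.7, 200.2], np.int32(137)), ([405.5, 221.9], np.int32(163))]
```

View pics/s2.png

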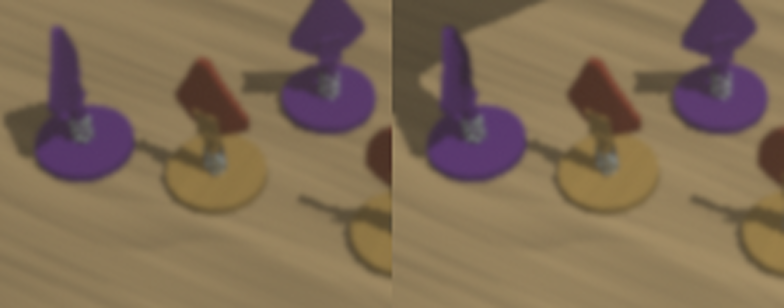

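In the before/after crops the pointed stand (left (215,160), right (607,160), i.e. the same spot) and the sherds are unmoved and the clip is back up. The hand is clear, so I'm handing in.

```bash
python3 -c "
from plant import ctrl
print(ctrl.sign_off())"
```

```text
the job is handed in; nothing more can be done
None
```

I pressed the pointed sherd down about 3.7 mm (estimated from a force of 5–6 N), held it for over 3 s and lifted the hand clear; the sherds and stands look unmoved in the scene picture, and the job is handed in.

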